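# Clamp a screen frame in the screening jig

### The arm

A 6-joint arm with a two-finger parallel gripper is mounted at the origin on a cart in front of the work surface, level with it; the furniture and walls round the work are solid. World frame = base frame: x ahead of the robot, y to its left, z up, the work surface at z = 0. Lengths are in m, angles in rad, forces in N, time in s.
With the tool pointing down it reaches from about 0.275 to 0.825 m from the base axis. Payload 5.2 kg.
Tool frame: the origin (TCP) lies at the very end of the fingers, on their centre line; the grasp point (between the pads) lies bot.tcp_to_grasp behind it (bot.tcp_to_grasp is the distance from the TCP to the grasp point, in m); z points along the fingers, y is the line along which they close (so a half turn about z gives the same grasp; the last joint's range is limited). The gripper opens to 93 mm and grips with 3 to 60 N. Pads are 15 mm wide; open, the fingers measure 128 mm over their backs; the gripper's body (75 mm by 188 mm) begins 65 mm behind the grasp point.
Start: joints at [1.03, 0.259, 1.535, -0, 1.348, -0.203], TCP at [0.182, 0.519, 0.219] pointing down, gripper open.
Joint ranges: [-3.14, 3.14], [-0.91, 2.08], [0.19, 2.58], [-1.22, 4.36], [0.22, 2.71], [-3.12, 3.12]. Speed limits (rad/s): [2.57, 2.57, 3.14, 3.14, 3.14, 3.14].

### API

Orientations are given as a rotation vector (axis times angle).
In Python, from workcell import bot, viewer gives the robot as it stands.
- The arm moves only by the shell command python3 -m pendant 'ROWS' [FORCE]. ROWS is JSON, a list of rows, each a list of 7 numbers: the shift along the world's x, y, z each as a share of 400 mm, from -1 to 1, then the turn, a rotation vector about the world's x, y, z each as a share of pi rad, from -1 to 1, then the gripper's target within -1 to 1 (fully open at 1, half-way at 0, shut at -1). A call has 1 to 5 rows; each row is the pose to reach, as a shift and turn from the pose commanded when the call began, turning the shorter way round; what a row does not reach only later rows make up. A row lasts 1/12 s, in which the tool goes at most 41.7 mm and 7.16 degrees, less where a joint would pass 70% of its speed; a pose out of reach is approached as far as the arm can. A call with a number of a shift or a turn outside -1 to 1 is refused whole. A call with a gripper value outside its range is refused whole. The fingers move at their own pace and stop on an object; FORCE is the grip in N (left out, the last holds). Time passes only in rows, so rows that repeat a pose let the fingers close. It gives the time, the measured TCP pose, the force, the opening and the grip force at its end, in the units of the state.
- bot.get_state(): the state, without advancing time (a new reading comes with each control period).
- viewer.snapshot(name): name is "side" or "top" or "wrist"; returns a dict with "pixels" (480x640x3 uint8, red, green, blue), "range_z" (480x640 float32, m along the optical axis (not along the pixel's ray), 0 where there is no reading), "intrinsics" (3x3 intrinsics, pixels), "world_from_camera" (4x4, takes a point from camera to world coordinates). Camera axes: x right, y down, z forward; pixel columns grow to the right and rows downward; lengths in m; the calibration is good to about 2 mm. A picture is of the moment at which its call begins.
- bot.close_job(): hands the job in; it is judged then, once.
The state is a dict: "time": time; "joint_positions": joint angles; "qd": joint speeds; "joint_efforts": joint torques, N m; "tool_pos": TCP position; "ee_rot": TCP orientation; "wrist_force": force on the tool from outside, world axes, zero at the start; "moment": the same for the moment, N m; "opening": opening from 0.0 (shut) to 1.0 (fully open); "grasp_force": force on a finger pad.
Only numpy, scipy, OpenCV 4.12 (cv2) and the standard library are available. Lean on these libraries where they do the work, as an engineer would, in place of code of your own. Each camera call takes 0.05 s, during which the arm holds its last target. There are 200 camera calls.

### The job

Clamp the empty screen frame in its jig so that the mesh can be rolled in: with one finger push each of the two cam levers round, away from its open stop pin, until it rests against its closed stop pin and lies parallel to the frame bar beside it, with the frame pressed home and square against both channel strips. Push the levers only: nothing is to be picked up or lifted, and the tools and parts lying about must stay where they are.

Things in the scene. Friction and masses are not known exactly. Their poses are not given: they have to be found in the camera images.
- jig: Plywood board 300 (x) x 280 (y) x 12 mm, screwed to the table. Origin: centre of its underside; its x points away from the robot (yaw -0.1 to -0.6), y to the left, z up. 'Jig' positions elsewhere are in this frame, in mm. Two aluminium U-channel strips 22 mm wide, 13 mm high are its stops: far strip, face at x = 122, y -97 to 73; right strip, face at y = -102, x -88 to 112.
- frame: Loose empty vent-screen frame of aluminium bars with grey plastic corners, outside 220 (x) x 180 (y) mm, bars 22 wide and 11 mm high, 0.17 to 0.35 kg, flat on the board. Origin: centre of its underside; axes parallel to the jig's when square. It starts 3 to 9 mm short of each strip; clamped, its origin is at jig (12, -12, 12).
- lever_near (a joint): Angle (rad) of the near lever; its cam drives the frame away from the robot onto the far strip. 0 = open stop, 2.18 = closed stop, starts at 0 to 0.35. Grows clockwise from above. From the pivot the arm points -145 deg from jig x (anticlockwise positive) at 0, past -180 (toward the robot), to -270 (left, along the near bar) closed. Stays where left; takes 2 to 8 N at the grip.
- lever_near_pivot (a point): Pivot axis of the near lever, 31 mm above the table, at jig (-130, -15). Under the arm a 48 mm round black nylon cam, 9 mm off-centre, up to 27 mm above the table. 37 mm from the pivot stand two 8 mm steel pins, tops 36 mm above the table: the arm's open and closed stops.
- lever_near_grip (a point): Middle of the near lever's black round-ended plastic grip, 65 mm from the pivot, 31 mm above the table. The grip lies along the arm, 18 mm thick (22 to 40 mm above the table), 46 to 84 mm from the pivot. On the side it is pushed from only the open stop pin is within 40 mm of it; below is only board (top at 12 mm) or table.
- lever_left (a joint): Angle (rad) of the left-hand lever; its cam drives the frame to the right onto the right strip. 0 = open stop, 2.18 = closed stop, starts at 0 to 0.35. Grows anticlockwise from above. From the pivot the arm points 55 deg from jig x (outward and away from the robot) at 0, past 90 (left), to 180 (toward the robot, along the left bar) closed. Stays where left; takes 2 to 8 N at the grip.
- lever_left_pivot (a point): Pivot axis of the left-hand lever, 31 mm above the table, at jig (-50, 110). Cam and stop pins like the near lever's.
- lever_left_grip (a point): Middle of the left-hand lever's black grip, 65 mm from its pivot, 31 mm above the table; of the same shape as the near lever's.
- cam_near: The moving piece of the near lever (cam, arm and grip). Origin on the pivot axis, 12 mm above the table; x along the arm to the grip, z up.
- cam_left: The moving piece of the left-hand lever, with the same axes.
- corner_key: Loose L-shaped nylon corner key 42 x 42 x 9 mm, lying on the board inside the frame. Origin: centre of its underside. To be left alone.
- marker: Loose felt marker, 132 mm long, 17 mm thick, lying on the board inside the frame. Origin: centre of its underside, y along it. To be left alone.
- screw_tin: Loose open tin of screws, 66 mm across, 41 mm high, on the table near its edge, to the left of the jig. Origin: centre of its underside. To be left alone.

How it is judged:
By the outcome, as a careful person would: the job done as asked, in the order asked, and still so for the second after the job is handed in, with the robot touching nothing.
It also fails if it takes over 58 s, if anything falls off the work surface, if the arm or the gripper's body presses on something with over 40 N, if the wrist force passes 120 N, or if a joint passes its speed limit or range.

## Working session

There is one attempt and no reset: what is moved stays moved. The work goes in short steps, Python scripts to look and compute and a shell command to move; the robot and the scene stay as the last step left them, time stands still between calls to the robot, and variables do not carry over. Pictures are saved under pics/ and viewed, at most 10 in all, crops included, and the job is handed in when it is done.

```bash
mkdir -p pics; python3 - <<'E'
from workcell import bot, viewer
import cv2,numpy as np
s=viewer.snapshot("top");np.savez("top.npz",**s)
cv2.imwrite("pics/top1.png",s["pixels"][:,:,::-1])
print(bot.get_state(),bot.tcp_to_grasp,s["world_from_camera"],s["intrinsics"])
E
```

```text
{'time': 0.05, 'joint_positions': array([ 1.03017164e+00,  2.59347180e-01,  1.53605607e+00,  3.04038838e-05,
        1.34801231e+00, -2.02772179e-01]), 'qd': array([-6.64378293e-04,  8.74002511e-05, -1.69484417e-03, -1.53032174e-03,
        2.27713611e-03,  4.71528271e-05]), 'joint_efforts': array([ 2.59621745e-03, -4.38603759e+01, -2.84954560e+01,  7.21697998e-02,
        3.60663130e-02, -7.94222979e-05]), 'tool_pos': array([0.18197411, 0.51845319, 0.21782631]), 'ee_rot': array([-5.28071378e-01, -3.09619201e+00,  2.65038384e-03]), 'wrist_force': array([0.55356486, 0.02439117, 0.46696839]), 'moment': array([0.0089002 , 0.02801455, 0.05802913]), 'grasp_force': 0.0, 'opening': 0.997135317196092} 0.0188 [[-0.01123092 -0.98252746  0.18577854  0.33174254]
 [-0.99993335  0.01053826 -0.00471551 -0.18639058]
 [ 0.00267534 -0.18581912 -0.98258033  0.97374341]
 [ 0.          0.          0.          1.        ]] [[505.87374245   0.         319.78365601]
 [  0.         505.87374245 243.04811337]
 [  0.           0.           1.        ]]
```

View pics/top1.png

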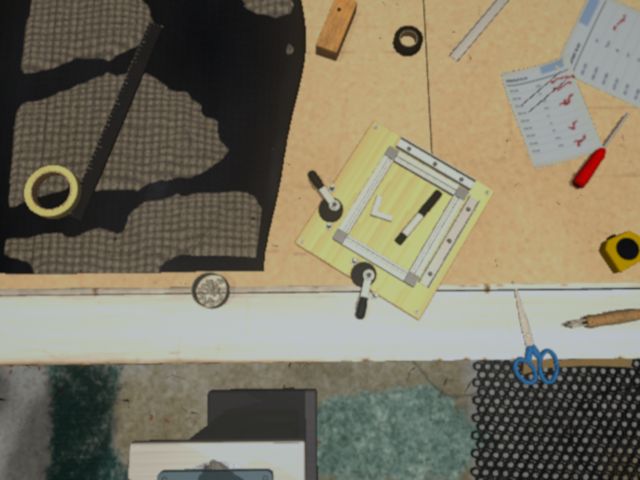

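The top view shows the board with corners at about (375,122), (493,190), (418,319) and (296,243). The left lever's grip is at (316,182), pivot (333,205); the near lever's grip is at (361,307), pivot (369,277).

```bash
cat > h.py <<'E'
import numpy as np
def world(s,px,z=None):
    K=s["intrinsics"];T=s["world_from_camera"]
    px=np.atleast_2d(px).astype(float)
    d=np.c_[(px-K[:2,2])/K[0,0],np.ones(len(px))]@T[:3,:3].T;o=T[:3,3]
    return o+d*((np.asarray(z)-o[2])/d[:,2])[:,None]
def depthworld(s):
    v,u=np.mgrid[:480,:640];K=s["intrinsics"];T=s["world_from_camera"];z=s["range_z"]
    P=np.stack([(u-K[0,2])/K[0,0]*z,(v-K[1,2])/K[1,1]*z,z],-1)
    return P@T[:3,:3].T+T[:3,3]
E
python3 - <<'E'
import numpy as np,cv2
from h import *
s=np.load("top.npz")
c=world(s,[[375,122],[493,190],[418,319],[296,243]],[.012]*4)
print(c.round(4),np.linalg.norm(c-np.roll(c,-1,0),axis=1))
# kabsch fit: FL,FR,NR,NL
m=np.array([[150,140],[150,-140],[-150,-140],[-150,140]])/1e3
P=depthworld(s)
poly=np.zeros((480,640),np.uint8);cv2.fillPoly(poly,[cv2.convexHull(np.array([[372,112],[505,188],[422,330],[285,246]],np.int32))],1)
mask=((P[...,2]>.007)&(poly>0)&(s["range_z"]>0)).astype(np.uint8)
mask=cv2.morphologyEx(mask,cv2.MORPH_OPEN,np.ones((13,13)))
xy=P[mask>0][:,:2].astype(np.float32)
print(cv2.minAreaRect(xy), np.median(P[(poly>0)&(mask==0)][:,2]))
def fit(m,c):
    a=m-m.mean(0);b=c-c.mean(0);th=np.arctan2((a[:,0]*b[:,1]-a[:,1]*b[:,0]).sum(),(a*b).sum())
    R=np.array([[np.cos(th),-np.sin(th)],[np.sin(th),np.cos(th)]]);return th,R,c.mean(0)-R@m.mean(0)
th,R,t=fit(m,c[:,:2]);print("jig",th,t)
pv=world(s,[[369,277],[333,205],[361,307],[316,182]],[.031]*4)[:,:2]
print("pivots/grips in jig",((pv-t)@R).round(4))
for n,q in dict(near=(-.13,-.015),left=(-.05,.11)).items(): print(n,R@q+t)
E
```

```text
[[ 0.7621 -0.3057  0.012 ]
 [ 0.6166 -0.5344  0.012 ]
 [ 0.3661 -0.3742  0.012 ]
 [ 0.5142 -0.145   0.012 ]] [0.27107533 0.29732435 0.2729083  0.29548089]
((0.5606878399848938, -0.3354026973247528), (0.28060123324394226, 0.3097454607486725), 57.11669921875) 0.00206515416594355
jig -0.5711703209032294 [ 0.5647381  -0.33985546]
pivots/grips in jig [[-0.1324 -0.0168]
 [-0.0499  0.1137]
 [-0.1882 -0.033 ]
 [-0.0283  0.166 ]]
near [ 0.4472639  -0.28219429]
left [ 0.58214253 -0.22028504]
```

The fit agrees with the known pivots to 4 mm, so I'm moving above the near lever with the gripper shut.

```bash
python3 -m pendant '[[0.07,-0.07,0,0,0,0,-1],[0.14,-0.14,0,0,0,0,-1],[0.21,-0.21,0,0,0,0,-1],[0.28,-0.28,0,0,0,0,-1],[0.35,-0.35,0,0,0,0,-1]]' 20
python3 -m pendant '[[0.07,-0.07,0,0,0,0,-1],[0.14,-0.14,0,0,0,0,-1],[0.21,-0.21,0,0,0,0,-1],[0.28,-0.28,0,0,0,0,-1],[0.35,-0.35,0,0,0,0,-1]]'
python3 -m pendant '[[-0.01,-0.095,0,0,0,0,-1],[-0.02,-0.19,0,0,0,0,-1],[-0.03,-0.285,0,0,0,0,-1],[-0.04,-0.38,0,0,0,0,-1],[-0.05,-0.475,0,0,0,0,-1]]'
python3 -m pendant '[[-0.02,-0.095,0,0,0,0,-1],[-0.04,-0.19,0,0,0,0,-1],[-0.06,-0.285,0,0,0,0,-1],[-0.08,-0.38,0,0,0,0,-1],[-0.1,-0.475,0,0,0,0,-1]]'
python3 -m pendant '[[-0.02,-0.09,0,0,0,0,-1],[-0.04,-0.18,0,0,0,0,-1],[-0.055,-0.27,0,0,0,0,-1],[-0.075,-0.41,0,0,0,0,-1],[-0.075,-0.41,0,0,0,0,-1]]'
python3 - <<'E'
from workcell import bot, viewer
import cv2,numpy as np
s=viewer.snapshot("wrist");np.savez("w1.npz",**s)
cv2.imwrite("pics/w1.png",s["pixels"][:,:,::-1])
print(bot.get_state())
E
```

```text
time: 0.47
tool_pos: [0.3227, 0.3774, 0.2182]
ee_rot: [-0.527, -3.096, 0.001]
wrist_force: [0.3, 0.8, -0.3]
opening: 0.689
grasp_force: 0.0
time: 0.88
tool_pos: [0.463, 0.2372, 0.2183]
ee_rot: [-0.528, -3.096, 0.0]
wrist_force: [-0.5, 1.3, -0.5]
opening: 0.33
grasp_force: 0.0
time: 1.3
tool_pos: [0.4413, 0.0474, 0.2182]
ee_rot: [-0.527, -3.096, 0.0]
wrist_force: [0.7, 0.1, 0.6]
opening: 0.013
grasp_force: 0.0
time: 1.72
tool_pos: [0.4012, -0.1425, 0.2184]
ee_rot: [-0.528, -3.096, -0.0]
wrist_force: [0.8, -0.3, -0.5]
opening: 0.006
grasp_force: 0.0
time: 2.13
tool_pos: [0.3711, -0.3098, 0.2182]
ee_rot: [-0.533, -3.096, 0.003]
wrist_force: [-0.2, -0.2, 0.5]
opening: 0.004
grasp_force: 0.0
{'time': 2.1833, 'joint_positions': array([-9.26117993e-01,  1.38792781e-01,  1.68793793e+00, -1.74644322e-03,
        1.31400912e+00, -2.15458245e+00]), 'qd': array([ 0.06402203, -0.03491973,  0.04990405,  0.02599595,  0.02000344,
        0.07549526]), 'joint_efforts': array([  1.91617459, -38.57079148, -25.8543849 ,   0.40679413,
         0.81981327,  -0.14439443]), 'tool_pos': array([ 0.37112994, -0.310282  ,  0.21804925]), 'ee_rot': array([-5.34334822e-01, -3.09527248e+00,  2.85014767e-03]), 'wrist_force': array([ 0.20349232, -2.4800887 ,  0.16290764]), 'moment': array([-0.04806568,  0.03109569, -0.01563607]), 'grasp_force': 0.0, 'opening': 0.006239184036217501}
```

View pics/w1.png

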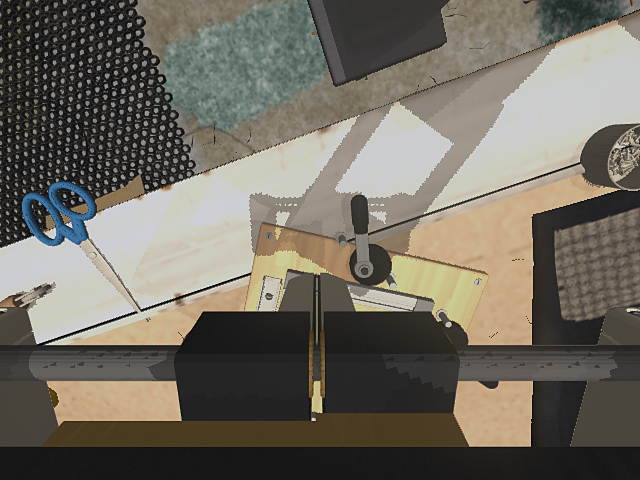

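The wrist view shows the near pivot at (367,268), its grip from (358,197) to (361,235), the open pin at (343,238), and clear space on the push side.

```bash
python3 - <<'E'
import numpy as np
from h import *
s=np.load("w1.npz")
p=world(s,[[366,269],[359.5,215]],[.037,.04])[:,:2];print(p, "top:",p[0]-[.4473,-.2822])
v=p[1]-p[0];print("arm deg",np.degrees(np.arctan2(v[1],v[0])),np.hypot(*v))
piv=p[0]; yaw=np.radians(-32.8)
a0=np.arctan2(v[1],v[0])
def tool(a,off,r=.066): return piv+r*np.array([np.cos(a),np.sin(a)])+off*np.array([-np.sin(a),np.cos(a)])
af=np.radians(-270-32.8+360)
print("start",np.degrees(a0),"end",np.degrees(af))
print("pre",tool(a0,.045))
for a in np.linspace(a0,af,25): print(np.degrees(a).round(1),tool(a,.0265).round(4),"yang",np.degrees(a-a0).round(1))
E
```

```text
[[ 0.44744601 -0.27848729]
 [ 0.38589783 -0.26708061]] top: [0.00014601 0.00371271]
arm deg 169.50054543992294 0.06259624726035617
start 169.50054543992294 end 57.19999999999999
pre [ 0.37435089 -0.31070691]
169.5 [ 0.3777 -0.2925] yang 0.0
164.8 [ 0.3768 -0.2868] yang -4.7
160.1 [ 0.3764 -0.281 ] yang -9.4
155.5 [ 0.3764 -0.2752] yang -14.0
150.8 [ 0.3769 -0.2694] yang -18.7
146.1 [ 0.3779 -0.2637] yang -23.4
141.4 [ 0.3793 -0.2581] yang -28.1
136.7 [ 0.3812 -0.2526] yang -32.8
132.1 [ 0.3836 -0.2472] yang -37.4
127.4 [ 0.3863 -0.2421] yang -42.1
122.7 [ 0.3895 -0.2373] yang -46.8
118.0 [ 0.393  -0.2327] yang -51.5
113.4 [ 0.397  -0.2284] yang -56.2
108.7 [ 0.4012 -0.2244] yang -60.8
104.0 [ 0.4058 -0.2209] yang -65.5
99.3 [ 0.4106 -0.2176] yang -70.2
94.6 [ 0.4157 -0.2148] yang -74.9
90.0 [ 0.421  -0.2125] yang -79.5
85.3 [ 0.4265 -0.2105] yang -84.2
80.6 [ 0.4321 -0.209 ] yang -88.9
75.9 [ 0.4378 -0.208 ] yang -93.6
71.2 [ 0.4436 -0.2075] yang -98.3
66.6 [ 0.4494 -0.2074] yang -102.9
61.9 [ 0.4552 -0.2078] yang -107.6
57.2 [ 0.4609 -0.2087] yang -112.3
```

```bash
python3 -m pendant '[[0,-0.01,-0.1,0,0,0,-1],[0,-0.01,-0.2,0,0,0,-1],[0,-0.01,-0.3,0,0,0,-1],[0,-0.01,-0.4,0,0,0,-1],[0,-0.01,-0.43,0,0,0,-1]]'
python3 -m pendant '[[0,0,-0.02,0,0,0,-1],[0,0,-0.04,0,0,0,-1],[0,0,-0.06,0,0,0,-1],[0,0,-0.06,0,0,0,-1],[0,0,-0.06,0,0,0,-1]]'
python3 - <<'E'
from workcell import bot, viewer
import cv2,numpy as np
s=viewer.snapshot("top")
cv2.imwrite("pics/t2.png",cv2.resize(s["pixels"][160:360,250:510,::-1],None,fx=3,fy=3))
E
```

```text
time: 2.6
tool_pos: [0.3697, -0.3045, 0.0414]
ee_rot: [-0.527, -3.09, -0.011]
wrist_force: [-0.6, 1.2, -0.6]
opening: 0.008
grasp_force: 0.0
time: 3.02
tool_pos: [0.3727, -0.3093, 0.0232]
ee_rot: [0.528, 3.096, -0.001]
wrist_force: [0.1, 0.2, -0.0]
opening: 0.003
grasp_force: 0.0
```

View pics/t2.png

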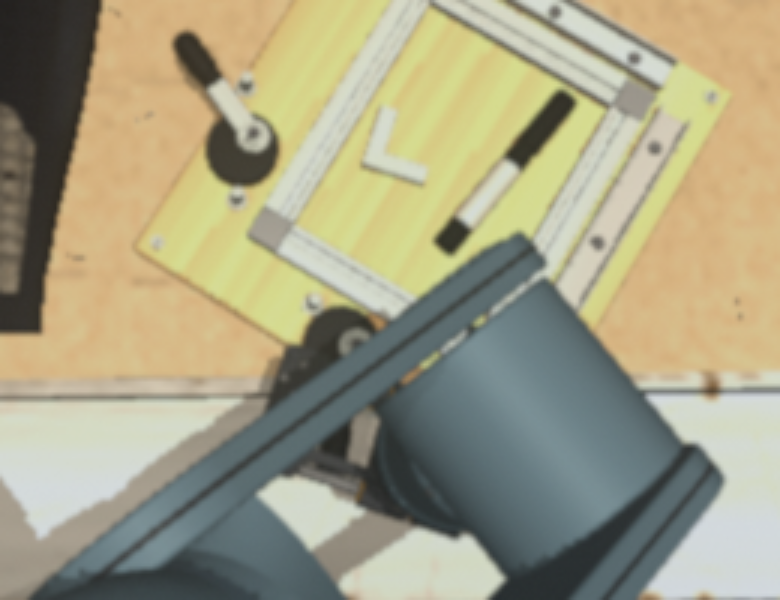

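The finger is down at the push side with no contact, and the side view is clear. I'm starting the sweep.

```bash
python3 -m pendant '[[0.002,0.014,0,0,0,0,-1],[0.004,0.027,0,0,0,0,-1],[0.007,0.041,0,0,0,0,-1],[0.009,0.054,0,0,0,0,-1],[0.011,0.068,0,0,0,0,-1]]'
python3 -m pendant '[[0,0.0145,0,0,0,-0.026,-1],[0.001,0.029,0,0,0,-0.052,-1],[0.004,0.043,0,0,0,-0.078,-1],[0.007,0.057,0,0,0,-0.104,-1],[0.012,0.071,0,0,0,-0.13,-1]]'
python3 -m pendant '[[0.006,0.0135,0,0,0,-0.026,-1],[0.013,0.026,0,0,0,-0.052,-1],[0.021,0.038,0,0,0,-0.078,-1],[0.0295,0.05,0,0,0,-0.104,-1],[0.0395,0.0605,0,0,0,-0.13,-1]]'
```

```text
time: 3.48
tool_pos: [0.377, -0.2818, 0.0231]
ee_rot: [0.527, 3.096, -0.002]
wrist_force: [-0.4, -2.5, 0.8]
opening: 0.004
grasp_force: 1.1
time: 3.9
tool_pos: [0.382, -0.2536, 0.0231]
ee_rot: [1.15, 2.922, -0.002]
wrist_force: [0.7, -2.5, -0.3]
opening: 0.008
grasp_force: 0.9
time: 4.32
tool_pos: [0.3975, -0.2291, 0.0229]
ee_rot: [1.719, 2.629, -0.001]
wrist_force: [-2.0, -1.8, 0.4]
opening: 0.006
grasp_force: 1.0
```

```bash
python3 -m pendant '[[0.0105,0.01,0,0,0,-0.026,-1],[0.022,0.019,0,0,0,-0.052,-1],[0.034,0.027,0,0,0,-0.078,-1],[0.047,0.034,0,0,0,-0.104,-1],[0.06,0.04,0,0,0,-0.13,-1]]'
python3 -m pendant '[[0.014,0.005,0,0,0,-0.026,-1],[0.028,0.009,0,0,0,-0.052,-1],[0.042,0.011,0,0,0,-0.078,-1],[0.0565,0.0125,0,0,0,-0.104,-1],[0.071,0.013,0,0,0,-0.13,-1]]'
```

```text
time: 4.73
tool_pos: [0.4211, -0.2128, 0.0228]
ee_rot: [-2.217, -2.226, 0.001]
wrist_force: [-0.8, -1.9, 1.7]
opening: 0.003
grasp_force: 1.1
time: 5.15
tool_pos: [0.4484, -0.2068, 0.0225]
ee_rot: [-2.62, -1.729, 0.003]
wrist_force: [-5.9, 0.1, 3.7]
opening: 0.003
grasp_force: 2.5
```

```bash
python3 -m pendant '[[0.007,-0.0005,0,0,0,-0.013,-1],[0.0145,-0.001,0,0,0,-0.026,-1],[0.022,-0.002,0,0,0,-0.039,-1],[0.029,-0.003,0,0,0,-0.052,-1],[0.029,-0.003,0,0,0,-0.052,-1]]'
python3 -m pendant '[[0.002,-0.0015,0,0,0,0,-1],[0.004,-0.003,0,0,0,0,-1],[0.004,-0.003,0,0,0,0,-1]]'
```

```text
time: 5.57
tool_pos: [0.4606, -0.2081, 0.0226]
ee_rot: [-2.751, -1.513, 0.001]
wrist_force: [-1.5, 1.5, 3.0]
opening: 0.007
grasp_force: 1.3
time: 5.82
tool_pos: [0.4621, -0.209, 0.0224]
ee_rot: [-2.748, -1.516, 0.001]
wrist_force: [-2.6, 4.3, 4.4]
opening: 0.005
grasp_force: 2.2
```

```bash
python3 -m pendant '[[0.002,-0.0015,0,0,0,0,-1],[0.004,-0.003,0,0,0,0,-1],[0.004,-0.003,0,0,0,0,-1]]'
python3 -m pendant '[[0.002,-0.0015,0,0,0,0,-1],[0.004,-0.003,0,0,0,0,-1],[0.004,-0.003,0,0,0,0,-1]]'
python3 - <<'E'
from workcell import bot, viewer
import cv2,numpy as np
s=viewer.snapshot("side");np.savez("s3.npz",**s)
cv2.imwrite("pics/s3.png",s["pixels"][:,:,::-1])
E
```

```text
time: 6.07
tool_pos: [0.4637, -0.2102, 0.0223]
ee_rot: [-2.748, -1.516, 0.0]
wrist_force: [-1.8, 4.9, 2.5]
opening: 0.007
grasp_force: 2.0
time: 6.32
tool_pos: [0.4653, -0.2112, 0.0222]
ee_rot: [-2.748, -1.516, 0.0]
wrist_force: [-1.9, 4.8, 1.7]
opening: 0.001
grasp_force: 2.0
```

View pics/s3.png

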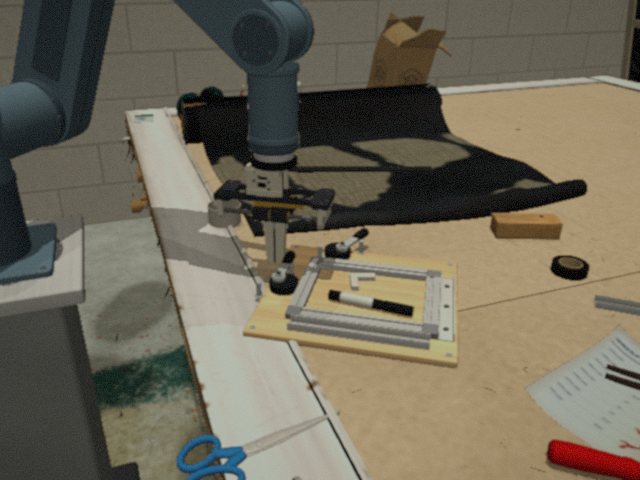

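The near lever (grip at about (289,258)) is nearly parallel to the near bar. I see no force rise yet, so I keep pushing.

```bash
python3 -m pendant '[[0.002,-0.0015,0,0,0,0,-1],[0.004,-0.003,0,0,0,0,-1],[0.004,-0.003,0,0,0,0,-1]]'
python3 -m pendant '[[0.002,-0.0015,0,0,0,0,-1],[0.004,-0.003,0,0,0,0,-1],[0.004,-0.003,0,0,0,0,-1]]'
python3 -m pendant '[[0.002,-0.0015,0,0,0,0,-1],[0.004,-0.003,0,0,0,0,-1],[0.004,-0.003,0,0,0,0,-1]]'
```

```text
time: 6.62
tool_pos: [0.4654, -0.2113, 0.0221]
ee_rot: [-2.745, -1.514, 0.003]
wrist_force: [-6.1, 7.6, 7.1]
opening: 0.003
grasp_force: 4.6
time: 6.87
tool_pos: [0.4656, -0.2114, 0.022]
ee_rot: [-2.743, -1.513, 0.005]
wrist_force: [-9.2, 10.7, 11.6]
opening: 0.005
grasp_force: 7.1
time: 7.12
tool_pos: [0.4657, -0.2114, 0.0219]
ee_rot: [-2.74, -1.512, 0.007]
wrist_force: [-13.0, 12.9, 15.9]
opening: 0.008
grasp_force: 9.6
```

The force rises with no more travel, so the near lever is on its closed pin. I'm backing off and going over to the left lever.

```bash
python3 -m pendant '[[-0.02,0.013,0,0,0,0,-1],[-0.04,0.026,0,0,0,0,-1],[-0.06,0.039,0,0,0,0,-1],[-0.08,0.052,0,0,0,0,-1],[-0.08,0.052,0,0,0,0,-1]]'
python3 -m pendant '[[0,0,0.1,0,0,0,-1],[0,0,0.2,0,0,0,-1],[0,0,0.3,0,0,0,-1],[0,0,0.4,0,0,0,-1],[0,0,0.4,0,0,0,-1]]'
python3 -m pendant '[[0.08,-0.01,0,0,0,-0.03,-1],[0.16,-0.02,0,0,0,-0.06,-1],[0.24,-0.03,0,0,0,-0.09,-1],[0.32,-0.04,0,0,0,-0.12,-1],[0.4,-0.04,0,0,0,-0.12,-1]]'
python3 -m pendant '[[0.08,-0.01,0,0,0,0,-1],[0.16,-0.02,0,0,0,0,-1],[0.16,-0.02,0,0,0,0,-1],[0.16,-0.02,0,0,0,0,-1]]'
python3 - <<'E'
from workcell import bot, viewer
import cv2,numpy as np
s=viewer.snapshot("wrist");np.savez("w4.npz",**s)
cv2.imwrite("pics/w4.png",s["pixels"][:,:,::-1])
print(bot.get_state()["joint_positions"])
E
```

```text
time: 7.53
tool_pos: [0.437, -0.1943, 0.0224]
ee_rot: [-2.75, -1.515, 0.001]
wrist_force: [1.5, 0.2, -0.1]
opening: 0.005
grasp_force: 0.0
time: 7.95
tool_pos: [0.443, -0.1988, 0.1908]
ee_rot: [2.74, 1.509, 0.01]
wrist_force: [1.0, -1.0, 0.7]
opening: 0.006
grasp_force: 0.0
time: 8.37
tool_pos: [0.6006, -0.2127, 0.1824]
ee_rot: [2.989, 0.964, 0.001]
wrist_force: [1.3, 0.2, 0.0]
opening: 0.008
grasp_force: 0.0
time: 8.7
tool_pos: [0.6638, -0.2197, 0.1806]
ee_rot: [-2.986, -0.974, 0.002]
wrist_force: [-0.2, 0.1, 0.6]
opening: 0.003
grasp_force: 0.0
[-4.79296004e-01  5.50494961e-01  1.18445960e+00 -2.01661963e-04
  1.40826811e+00  4.61285964e-01]
```

View pics/w4.png

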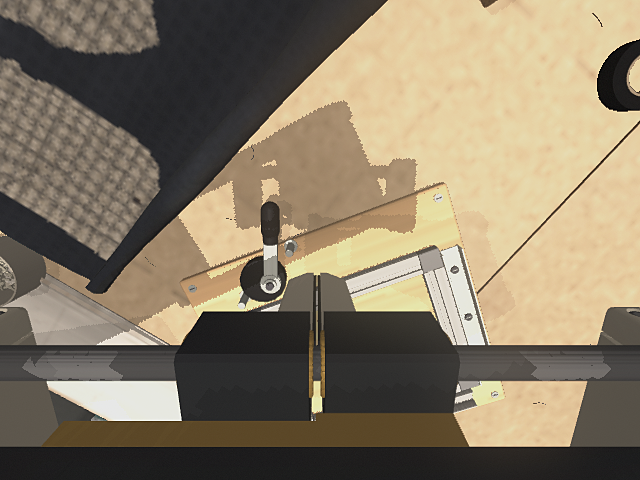

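The left lever's pivot is at (269,286), its grip at (270,223) and the open pin at (290,247). The push side is free.

```bash
python3 - <<'E'
import numpy as np
from h import *
s=np.load("w4.npz")
p=world(s,[[269,286],[270,223]],[.037,.04])[:,:2];v=p[1]-p[0]
a0=np.arctan2(v[1],v[0]);print(p,np.degrees(a0),np.hypot(*v))
piv=(p[0]+[.583,-.219])/2
def tool(a,off,r=.066): return piv+r*np.array([np.cos(a),np.sin(a)])-off*np.array([-np.sin(a),np.cos(a)])
print(piv,"pre",tool(a0,.045))
A=np.radians(np.r_[36:147:4.5]);A=np.r_[A,np.radians(147.2)];b=None
for i,a in enumerate(A):
    q=tool(a,.0265)
    if i%5==0: b=q if b is None else prev; print("--base",b.round(4)) 
    print(np.degrees(a).round(1),q.round(4),((q-b)/.4).round(4)); prev=q
E
```

```text
[[ 0.58301102 -0.21918823]
 [ 0.63847086 -0.18354851]] 32.725696418953035 0.06592406775034035
[ 0.58300551 -0.21909411] pre [ 0.66285702 -0.22127043]
--base [ 0.652  -0.2017]
36.0 [ 0.652  -0.2017] [0. 0.]
40.5 [ 0.6504 -0.1964] [-0.0039  0.0134]
45.0 [ 0.6484 -0.1912] [-0.0089  0.0264]
49.5 [ 0.646  -0.1861] [-0.0149  0.0391]
54.0 [ 0.6432 -0.1813] [-0.0218  0.0512]
--base [ 0.6432 -0.1813]
58.5 [ 0.6401 -0.1767] [-0.0079  0.0115]
63.0 [ 0.6366 -0.1723] [-0.0166  0.0224]
67.5 [ 0.6327 -0.1683] [-0.0262  0.0325]
72.0 [ 0.6286 -0.1645] [-0.0366  0.0419]
76.5 [ 0.6242 -0.1611] [-0.0476  0.0504]
--base [ 0.6242 -0.1611]
81.0 [ 0.6195 -0.1581] [-0.0117  0.0076]
85.5 [ 0.6146 -0.1554] [-0.0239  0.0143]
90.0 [ 0.6095 -0.1531] [-0.0367  0.02  ]
94.5 [ 0.6042 -0.1512] [-0.0498  0.0247]
99.0 [ 0.5989 -0.1498] [-0.0633  0.0284]
--base [ 0.5989 -0.1498]
103.5 [ 0.5934 -0.1487] [-0.0137  0.0026]
108.0 [ 0.5878 -0.1481] [-0.0276  0.0041]
112.5 [ 0.5822 -0.148 ] [-0.0416  0.0045]
117.0 [ 0.5767 -0.1483] [-0.0555  0.0038]
121.5 [ 0.5711 -0.149 ] [-0.0693  0.002 ]
--base [ 0.5711 -0.149 ]
126.0 [ 0.5657 -0.1501] [-0.0137 -0.0029]
130.5 [ 0.5603 -0.1517] [-0.0271 -0.0068]
135.0 [ 0.5551 -0.1537] [-0.0401 -0.0118]
139.5 [ 0.55   -0.1561] [-0.0527 -0.0178]
144.0 [ 0.5452 -0.1589] [-0.0648 -0.0247]
--base [ 0.5452 -0.1589]
147.2 [ 0.5419 -0.1611] [-0.0083 -0.0055]
```

```bash
python3 -m pendant '[[0.005,-0.007,-0.1,0,0,0,-1],[0.005,-0.007,-0.2,0,0,0,-1],[0.005,-0.007,-0.3,0,0,0,-1],[0.005,-0.007,-0.39,0,0,0,-1],[0.005,-0.007,-0.394,0,0,0,-1]]'
python3 -m pendant '[[-0.007,0.01,0,0,0,0,-1],[-0.014,0.02,0,0,0,0,-1],[-0.02,0.03,0,0,0,0,-1],[-0.027,0.042,0,0,0,0,-1],[-0.034,0.052,0,0,0,0,-1]]'
python3 -m pendant '[[-0.004,0.0135,0,0,0,0.025,-1],[-0.009,0.0265,0,0,0,0.05,-1],[-0.015,0.039,0,0,0,0.075,-1],[-0.022,0.051,0,0,0,0.1,-1]]'
python3 -m pendant '[[-0.008,0.0115,0,0,0,0.025,-1],[-0.0165,0.0225,0,0,0,0.05,-1],[-0.026,0.0325,0,0,0,0.075,-1],[-0.0365,0.042,0,0,0,0.1,-1],[-0.0475,0.0505,0,0,0,0.125,-1]]'
```

```text
time: 9.17
tool_pos: [0.6584, -0.22, 0.0175]
ee_rot: [-2.978, -0.969, 0.016]
wrist_force: [-1.5, 1.3, -0.6]
opening: 0.008
grasp_force: 0.0
time: 9.58
tool_pos: [0.6522, -0.2016, 0.0278]
ee_rot: [2.984, 0.973, 0.005]
wrist_force: [-0.2, 1.0, -0.2]
opening: 0.006
grasp_force: 0.0
time: 9.92
tool_pos: [0.6436, -0.1818, 0.0272]
ee_rot: [2.791, 1.433, 0.003]
wrist_force: [0.8, -2.2, 1.6]
opening: 0.007
grasp_force: 1.2
time: 10.33
tool_pos: [0.6248, -0.1617, 0.0272]
ee_rot: [2.458, 1.949, 0.003]
wrist_force: [1.9, -2.0, 1.8]
opening: 0.008
grasp_force: 1.1
```

```bash
python3 -m pendant '[[-0.0115,0.0075,-0.002,0,0,0.025,-1],[-0.024,0.0145,-0.004,0,0,0.05,-1],[-0.0365,0.02,-0.006,0,0,0.075,-1],[-0.05,0.0245,-0.008,0,0,0.1,-1],[-0.0635,0.0285,-0.01,0,0,0.125,-1]]'
python3 -m pendant '[[-0.0135,0.0025,0,0,0,0.025,-1],[-0.0275,0.004,0,0,0,0.05,-1],[-0.0415,0.0045,0,0,0,0.075,-1],[-0.0555,0.004,0,0,0,0.1,-1],[-0.0695,0.002,0,0,0,0.125,-1]]'
python3 -m pendant '[[-0.0135,-0.003,0,0,0,0.025,-1],[-0.027,-0.007,0,0,0,0.05,-1],[-0.04,-0.012,0,0,0,0.075,-1],[-0.0525,-0.018,0,0,0,0.1,-1],[-0.065,-0.0245,0,0,0,0.125,-1]]'
python3 -m pendant '[[-0.004,-0.003,0,0,0,0.01,-1],[-0.008,-0.0055,0,0,0,0.018,-1],[-0.008,-0.0055,0,0,0,0.018,-1]]'
```

```text
time: 10.75
tool_pos: [0.6018, -0.1503, 0.0248]
ee_rot: [2.028, 2.387, 0.006]
wrist_force: [3.9, 1.0, 8.5]
opening: 0.004
grasp_force: 3.9
time: 11.17
tool_pos: [0.5734, -0.149, 0.0245]
ee_rot: [1.523, 2.738, 0.003]
wrist_force: [3.3, 1.4, 7.0]
opening: 0.003
grasp_force: 3.0
time: 11.58
tool_pos: [0.547, -0.1585, 0.0239]
ee_rot: [0.96, 2.984, 0.001]
wrist_force: [5.0, 3.8, 6.7]
opening: 0.004
grasp_force: 3.4
time: 11.83
tool_pos: [0.543, -0.161, 0.0235]
ee_rot: [0.88, 3.01, -0.0]
wrist_force: [2.9, 0.4, 2.3]
opening: 0.009
grasp_force: 1.5
```

Now push along -123° in small steps until the stop.

```bash
python3 -m pendant '[[-0.0015,-0.002,0,0,0,0,-1],[-0.003,-0.0045,0,0,0,0,-1],[-0.003,-0.0045,0,0,0,0,-1]]'
python3 -m pendant '[[-0.0015,-0.002,0,0,0,0,-1],[-0.003,-0.0045,0,0,0,0,-1],[-0.003,-0.0045,0,0,0,0,-1]]'
python3 -m pendant '[[-0.0015,-0.002,0,0,0,0,-1],[-0.003,-0.0045,0,0,0,0,-1],[-0.003,-0.0045,0,0,0,0,-1]]'
```

```text
time: 12.08
tool_pos: [0.5406, -0.1627, 0.022]
ee_rot: [0.883, 3.013, -0.0]
wrist_force: [2.8, 2.8, 2.3]
opening: 0.005
grasp_force: 1.9
time: 12.33
tool_pos: [0.54, -0.1634, 0.0217]
ee_rot: [0.884, 3.012, 0.003]
wrist_force: [5.6, 8.3, 6.2]
opening: 0.004
grasp_force: 5.2
time: 12.58
tool_pos: [0.5398, -0.1636, 0.0217]
ee_rot: [0.885, 3.011, 0.008]
wrist_force: [8.8, 13.8, 5.5]
opening: 0.004
grasp_force: 8.9
```

```bash
python3 -m pendant '[[-0.0015,-0.002,0,0,0,0,-1],[-0.003,-0.0045,0,0,0,0,-1],[-0.003,-0.0045,0,0,0,0,-1]]'
python3 -m pendant '[[0.012,0.02,0,0,0,0,-1],[0.024,0.04,0,0,0,0,-1],[0.036,0.06,0,0,0,0,-1],[0.05,0.08,0,0,0,0,-1],[0.05,0.08,0,0,0,0,-1]]'
python3 -m pendant '[[0,0,0.1,0,0,0,-1],[0,0,0.2,0,0,0,-1],[0,0,0.3,0,0,0,-1],[0,0,0.4,0,0,0,-1],[0,0,0.4,0,0,0,-1]]'
python3 -m pendant '[[0,0.1,0,0,0,0,-1],[0,0.2,0,0,0,0,-1],[0,0.3,0,0,0,0,-1],[0,0.4,0,0,0,0,-1],[0,0.5,0,0,0,0,-1]]'
python3 -m pendant '[[0,0.1,0,0,0,0,-1],[0,0.2,0,0,0,0,-1],[0,0.3,0,0,0,0,-1],[0,0.3,0,0,0,0,-1]]'
python3 - <<'E'
from workcell import bot, viewer
import cv2,numpy as np
s=viewer.snapshot("top");np.savez("t5.npz",**s)
cv2.imwrite("pics/t5.png",cv2.resize(s["pixels"][100:330,270:520,::-1],None,fx=2.6,fy=2.6,interpolation=cv2.INTER_CUBIC))
E
```

```text
time: 12.83
tool_pos: [0.5397, -0.1638, 0.0218]
ee_rot: [0.885, 3.009, 0.012]
wrist_force: [14.8, 20.5, 6.3]
opening: 0.004
grasp_force: 12.7
time: 13.25
tool_pos: [0.5566, -0.1348, 0.0206]
ee_rot: [-0.882, -3.014, -0.0]
wrist_force: [0.3, -0.5, -0.5]
opening: 0.003
grasp_force: 0.0
time: 13.67
tool_pos: [0.5602, -0.1383, 0.1897]
ee_rot: [0.88, 3.001, -0.004]
wrist_force: [1.7, 0.5, 0.0]
opening: 0.005
grasp_force: 0.0
time: 14.08
tool_pos: [0.5558, 0.065, 0.1807]
ee_rot: [-0.885, -3.014, 0.001]
wrist_force: [0.5, -0.1, -0.1]
opening: 0.005
grasp_force: 0.0
time: 14.42
tool_pos: [0.5551, 0.1904, 0.1806]
ee_rot: [-0.875, -3.016, -0.004]
wrist_force: [-0.4, -0.8, -0.5]
opening: 0.004
grasp_force: 0.0
```

View pics/t5.png

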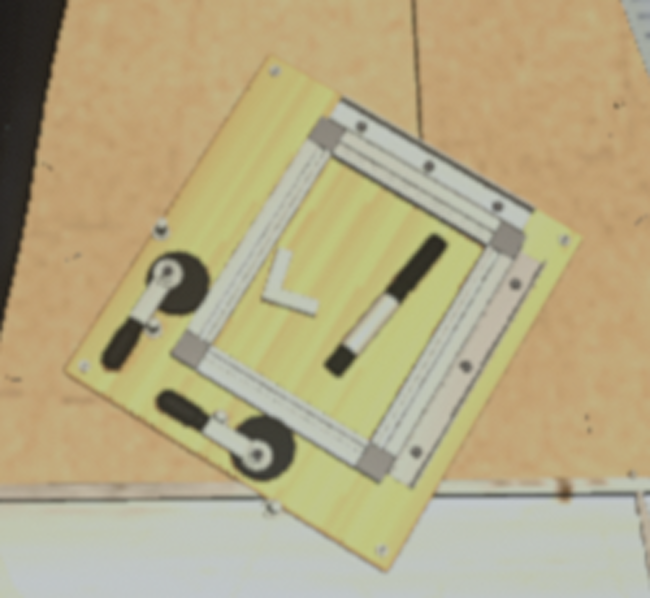

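Both levers lie against their closed pins, parallel to their bars: left grip (115,358), near grip (180,408). The frame appears to touch both strips. I'll check the seating in a rectified before/after view.

```bash
python3 - <<'E'
import numpy as np,cv2
a=np.load("top.npz");b=np.load("t5.npz")
th=-.5725;R=np.array([[np.cos(th),-np.sin(th)],[np.sin(th),np.cos(th)]]);t=np.array([.5645,-.338])
def rect(s,z=.024,n=3.2):
    K=s["intrinsics"];T=np.linalg.inv(s["world_from_camera"])
    # out pixel (u,v): jig y = .0-..., x up
    m=np.array([[.14,.1],[.14,-.135],[-.12,-.135],[-.12,.1]])
    W=np.c_[m@R.T+t,np.full(4,z),np.ones(4)]@T[:3].T
    p=W@K.T;p=p[:,:2]/p[:,2:]
    d=np.float32([[(.1-y)*1000*1.65,(.14-x)*1000*2] for x,y in m])
    return cv2.warpPerspective(s["pixels"],cv2.getPerspectiveTransform(np.float32(p),d),(388,520),flags=cv2.INTER_CUBIC)
cv2.imwrite("pics/r6.png",np.hstack([rect(a),rect(b)])[:,:,::-1])
E
```

```text
(no output)
```

View pics/r6.png

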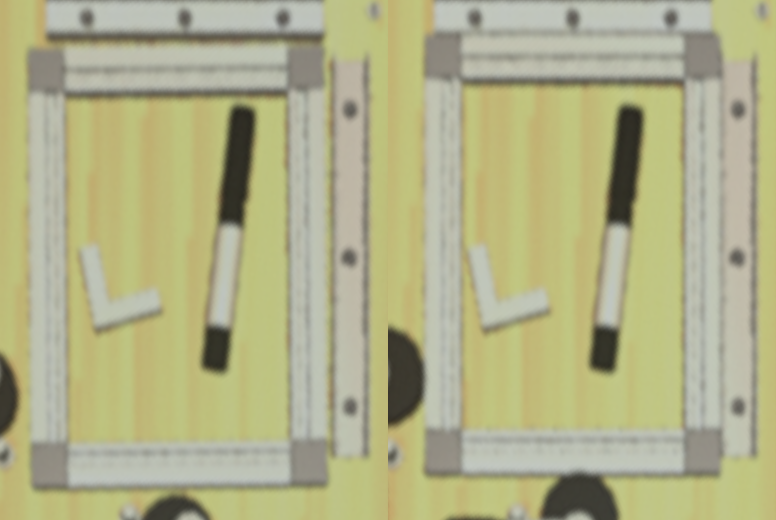

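The gaps at both strips are closed: far strip at row 34, right strip at column 720. The frame is square, and the key and marker have not moved. I'm handing in.

```bash
python3 -c "
from workcell import bot
print(bot.close_job())"
```

```text
the job is handed in; nothing more can be done
None
```

Both cam levers are pushed round onto their closed stop pins, and in the camera view the frame sits square against both strips; the corner key and marker have not moved, and the job is handed in with no verdict returned.

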